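# Gauge a keyway and flag it

## Robot

A 6-joint arm with a two-finger parallel gripper is mounted at the origin on the work surface. World frame = base frame: x ahead of the robot, y to its left, z up, the work surface at z = 0. Lengths are in m, angles in rad, forces in N, time in s.
With the tool pointing down it reaches from about 0.25 to 0.775 m from the base axis. Payload 4 kg.
Tool frame: the origin (TCP) lies on the mounting face of the last link; the fingertips stand 199 mm ahead of it and the grasp point (between the pads) lies 180 mm ahead of it; z points along the fingers, y is the direction in which the jaws open and shut (so a half turn about z gives the same grasp; the last joint's range is limited). The gripper opens to 94 mm and grips with 3 to 60 N. Pads are 16 mm wide; open, the fingers measure 119 mm over their backs; the gripper's body (75 mm by 177 mm) begins 78 mm behind the grasp point.
Start: joints at [1.137, 0.087, 1.371, -0, 1.684, -0.103], TCP at [0.179, 0.52, 0.405] pointing down, gripper open.
Joint ranges: [-3.1, 3.1], [-0.76, 2.03], [0.27, 2.55], [-1.08, 4.22], [0.17, 2.65], [-2.57, 2.57]. Speed limits (rad/s): [2.79, 2.79, 3.14, 3.14, 3.14, 3.14].

## Interface

Orientations are given as a rotation vector (axis times angle).
In Python, from plant import r gives the robot as it stands.
- The arm moves only by the tool arm_command, never from a script. Its arguments are lists of equal length, an entry for each row: "delta_pos": the shift along the world's x, y, z in mm, a list of three; "delta_rot": the turn, a rotation vector about the world's x, y, z in rad, a list of three. In form: {"delta_pos": [[tx, ty, tz], ...], "delta_rot": [[rx, ry, rz], ...]}. A call has 1 to 10 rows; each row is the pose to reach, as a shift and turn from the pose measured when the call began; what a row does not reach only later rows make up. A row lasts 1/10 s, in which the tool goes at most 50 mm and 8.59 degrees, less where a joint would pass 70% of its speed; a pose out of reach is approached as far as the arm can. A call with a gripper value outside its range is refused whole. "gripper" is the closure, from -1 (fully open) to 1 (shut), set as the call begins (left out, the last holds). The fingers move at their own pace and stop on an object; "squeeze" is the grip in N (left out, the last holds). Time passes only in rows, so rows that repeat a pose let the fingers close. It gives the time, the measured TCP pose, the force and the opening at its end, in the units of the state.
- r.state(): the state, without advancing time (a new reading comes with each control period).
- r.read_camera(name): name is "side" or "top" or "wrist"; returns a dict with "pixels" (384x512x3 uint8, red, green, blue), "z_map" (384x512 float32, m along the optical axis (not along the pixel's ray), 0 where there is no reading), "mtx" (3x3 intrinsics, pixels), "R" (3x3) and "t" (3): a world point X has camera coordinates R X + t. Camera axes: x right, y down, z forward; pixel columns grow to the right and rows downward; lengths in m; the calibration is good to about 2 mm. A picture is of the moment at which its call begins.
- r.close_job(): hands the job in, once; it reports no verdict.
Trained networks look in the newest picture that a camera, given by its name, has taken for a name from the list of things; names that differ only in an ending like _2 or _b are one class to them, and where a whole thing is asked for, a point or a joint stands for the part that bears it (a point fixed in the world has none). Each returns a list of dicts, best first, with "conf" (0 to 1); they miss things now and then, are a little off and sometimes report something else, mostly with a low value. They report only what shows in the picture. A call takes as long as a camera call. They do not tell look-alikes from the thing itself.
- r.search_frame(camera, query): "at" ([column, row] in pixels, amid what is visible of it).
- r.trace(camera, query): "pixels" (384x512 bool, what is visible of it) and "at" ([column, row] in pixels, amid what is visible of it).
- r.landmark_of(camera, query): "at" ([column, row] in pixels: a listed point, or the origin of a listed thing).
The state is a dict: "time_s": time; "qpos": joint angles; "joint_velocities": joint speeds; "tau": joint torques, N m; "ee_pos": TCP position; "tcp_rot": TCP orientation; "contact_force": force on the tool from outside, world axes, zero at the start; "moment": the same for the moment, N m; "opening": finger opening in m.
Only numpy, scipy, OpenCV 4.12 (cv2) and the standard library are available. Lean on these libraries where they do the work, as an engineer would, in place of code of your own. Each camera call takes 0.05 s, during which the arm holds its last target.

## Task

Take the yellow depth gauge from its orange stand, lower its sprung probe into the keyway of the block clamped in the blue vice and press, firmly but gently (never 30 N or more), until the gauge's steel foot sits flat on the block, and hold it so for a good second while you read the depth. Put the gauge back standing on its stand, and slide the tally's black marker fully to the green end if the keyway is 8 mm deep or more, or fully to the red end if it is shallower (within half a millimetre of 8 either end will do). Leave the other loose things on the bench where they are.

Things in the scene. Friction and masses are not known exactly. Their poses are not given: they have to be found in the camera images.
- gauge: depth gauge, 0.2 to 0.35 kg. Origin: centre of the underside of its steel foot, z up. Foot 56 (x) x 22 (y) x 12 high; on it a yellow column 26 (x) x 24 (y) from 12 to 74 above the underside. The probe, a 5 mm steel pin, sticks 16 out of the middle of the underside.
- gauge_grip (a point): middle of the yellow column, 52 above the underside of the gauge's foot: the place to grip it, across y (24 wide). Axes as the gauge's.
- needle (a joint): angle of the black needle on the gauge's round dial (42 across, on the +x side of the column, 25 to 62 above the foot's underside, reaching out to x = 50, looking outward and up), rad. 250 x the probe's value: 2.0 is straight up the dial and means 8 mm deep; lower, in the green half, is deeper; higher, in the red half, shallower.
- probe (a joint): how far the sprung probe is pushed into the gauge, m: 0 fully out (16 mm below the foot), 0.016 flush with it. With the foot flat on the block and the probe on the keyway floor, depth = 0.016 - value. The spring pushes out with 2.4 N at 0, 0.2 N more per mm, 5.6 N when flush; it springs back out by itself.
- stand_seat (a point): middle of the top of the gauge stand, 40 above the bench, where the gauge's origin belongs (it starts within 5 mm of it). Fixed: black base 110 x 80 and two orange blocks, 30 (x) x 50 (y) each, with a 28 gap between them along x in which the probe hangs freely. Axes as the gauge's when it stands there.
- slot (a point): point on the vice at the level of the jaw tops (70 above the bench), in the middle of the keyway: x across the keyway, y along it, z up. The gauge's foot must bridge the groove: gauge x along this x, either way round (within 0.1 rad), its middle within 3 mm of the groove's middle line and within 25 mm of this point along y.
- vice: fixed blue vice, bed 200 (x) x 90 (y), handle out to x = 145; origin on the bench under point slot, same axes. It clamps an aluminium block, 56 (x) x 80 (y), whose top stands 6 to 14 mm above the jaw tops, different each time, not measured. Keyway in its top: groove 9 mm wide, open at both ends; depth 4 to 12 mm, to be found. Block and vice do not give.
- tally (a joint): position of the tally marker along its track, m: 0 at the red end, 0.12 at the green end, starts near the middle. It stays where it is left; about 1.5 N moves it.
- tally_top (a point): top centre of the black tally marker, 54 above the bench. The marker is a block 28 (x) x 20 (y) x 40 high. It slides along this y: +y towards the green end, -y towards the red end. The aluminium track under it is 40 wide, 170 long, 14 high, fixed.
- wrench: flat open/ring spanner, steel, 180 long, 8 high, lying. Loose bystander: leave it. Origin at its underside.
- screwdriver: screwdriver with a red handle, 200 long, 26 high, lying. Loose bystander: leave it. Origin at its underside.
- tape: blue ring (tape roll) lying flat, 96 across, 24 high. Loose bystander: leave it. Origin at its underside.
- keysteel: bare steel key bar 12 x 60 x 10 lying flat. Loose bystander: leave it. Origin at its underside.
- hub: dark steel bored hub, 56 across, 30 high. Loose bystander: leave it. Origin at its underside.
- drift: upright brass pin 28 across, 70 high. Loose bystander: leave it. Origin at its underside.
There are look-alikes about, which are no part of the job. Leave any pink look-alike of the part that bears tally alone.

How it is judged:
On the way:
1. the gauge's foot is pressed flat on the block across the keyway, with the probe standing on the keyway's floor, for 0.8 s (contact force between gauge_c0 and vice above 1.5 N and contact force between probe and vice above 1 N and angle between gauge's own z axis and vertical below 0.035 rad and x of gauge in the frame of slot between -0.005 and 0.005 m and y of gauge in the frame of slot between -0.032 and 0.032 m and angle between the x axis of gauge and the x axis of slot, either way round below 0.15 rad and value of joint probe between 0.002 and 0.0135 m), for 0.8 s.
At the end, for the whole second after the job is handed in: the gauge stands upright and still on its stand, within 15 mm of its seat and lined up with it to 20 degrees, probe fully out; the tally marker is within 20 mm of the green end if the keyway is 8 mm deep or more, of the red end if it is shallower (either within 0.6 mm of 8 mm) (horizontal distance between gauge and stand_seat below 0.015 m and z of gauge in the frame of stand_seat between -0.003 and 0.003 m and angle between gauge's own z axis and vertical below 0.05 rad and angle between the x axis of gauge and the x axis of stand_seat, either way round below 0.35 rad and value of joint probe below 0.002 m and linear speed of gauge below 0.01 m/s and ((distance between keyfloor_c0 and work_c0 below 0.00685 m and value of joint tally above 0.1 m) or (distance between keyfloor_c0 and work_c0 above 0.00565 m and value of joint tally below 0.02 m))); the robot touches nothing.
It fails at once if the gauge or its probe is pressed on the block or vice with 30 N or more (contact force between gauge and vice above 30 N).
It fails at once if a bystander is moved by more than 20 mm (distance of any of wrench, screwdriver, tape, keysteel, hub, drift from where it was at the start of the episode above 0.02 m).
It also fails if it takes over 72 s, if anything falls off the work surface, if the arm or the gripper's body presses on something with over 40 N, if the wrist force passes 120 N, or if a joint passes its speed limit or range.

## Working session

There is one attempt and no reset: what is moved stays moved. The work goes in short steps, Python scripts to look and compute and a tool call to move; the robot and the scene stay as the last step left them, time stands still between calls to the robot, and variables do not carry over. Pictures are saved under pics/ and viewed, and the job is handed in when it is done.

Besides the shell and the picture viewer there is one more tool, called as name(argument=value, ...) on one line, values as JSON. arm_command: Moves the arm, as the interface text tells. Its arguments: {"type":"object","properties":{"delta_pos":{"type":"array","items":{"type":"array","items":{"type":"number"}}},"delta_rot":{"type":"array","items":{"type":"array","items":{"type":"number"}}},"gripper":{"type":"number"},"squeeze":{"type":"number"}},"required":["delta_pos","delta_rot"]}

```bash
ls; mkdir -p pics; cat > h.py <<'E'
import numpy as np,cv2
from plant import r
def snap(n,f):
    c=r.read_camera(n); cv2.imwrite('pics/'+f,cv2.cvtColor(c['pixels'],cv2.COLOR_RGB2BGR)); return c
def w(c,u,v,z=None):
    K=np.array(c['mtx']);R=np.array(c['R']);t=np.array(c['t'])
    ray=np.linalg.inv(K)@[u,v,1]
    if z is None:
        d=c['z_map'][int(round(v)),int(round(u))]
        return R.T@(ray*d-t)
    C=-R.T@t; d=R.T@ray
    return C+d*(z-C[2])/d[2]
def px(c,X):
    p=np.array(c['mtx'])@(np.array(c['R'])@np.array(X)+c['t']); return p[:2]/p[2]
E
python3 - <<'E'
from h import *
print(r.state())
for n in ['side','top','wrist']:
    c=snap(n,n+'0.png'); np.savez(n+'0.npz',**c)
    print(n,-np.array(c['R']).T@c['t'],c['mtx'])
    for q in ['gauge_grip','stand_seat','slot','tally_top','gauge','vice']:
        for d in r.landmark_of(n,q)[:3]:
            print(q,np.round(d['at'],1),round(d['conf'],2))
print(r.state()['time_s'])
E
```

```text
pics
{'time_s': 0.0, 'qpos': array([ 1.13688571e+00,  8.79570115e-02,  1.37227560e+00, -4.05862287e-05,
        1.68358851e+00, -1.03073558e-01]), 'joint_velocities': array([-0.00021748,  0.00046847,  0.00082817, -0.00263865,  0.00110755,
       -0.00039503]), 'tau': array([-1.71061247e-04, -3.40195620e+01, -3.02420890e+01,  7.17551680e-02,
        3.31897032e-02, -1.92989310e-04]), 'ee_pos': array([0.17860642, 0.5200691 , 0.40349176]), 'tcp_rot': array([-0.51722662, -3.09816071,  0.00339127]), 'contact_force': array([0.44170112, 0.31102247, 0.20308503]), 'moment': array([-0.0435731 ,  0.00401087,  0.02921792]), 'opening': 0.09416398512881399}
side [ 0.26338342 -0.77681583  0.85700352] [[407.07863246   0.         252.68827617]
 [  0.         407.07863246 194.81379905]
 [  0.           0.           1.        ]]
gauge_grip [224.9 135.3] 0.69
stand_seat [225.5 150.1] 0.93
slot [279.8 189.6] 0.59
tally_top [276.7 278. ] 0.63
tally_top [189.7 298.2] 0.59
gauge [226.  148.4] 0.81
vice [274.  204.6] 0.71
top [ 0.35156947 -0.0285968   1.07353378] [[434.10754189   0.         257.02227553]
 [  0.         434.10754189 190.51688791]
 [  0.           0.           1.        ]]
gauge_grip [144.  186.4] 0.87
gauge_grip [326.8 135.4] 0.27
stand_seat [151.2 190.1] 0.73
slot [254.7 151.8] 0.66
tally_top [374.5 282.9] 0.69
gauge [150.  184.7] 0.68
vice [255.3 158.1] 0.89
wrist [0.11379876 0.54401093 0.38392972] [[327.61138813   0.         257.66145307]
 [  0.         327.61138813 195.18549875]
 [  0.           0.           1.        ]]
1.05
```

View pics/top0.png

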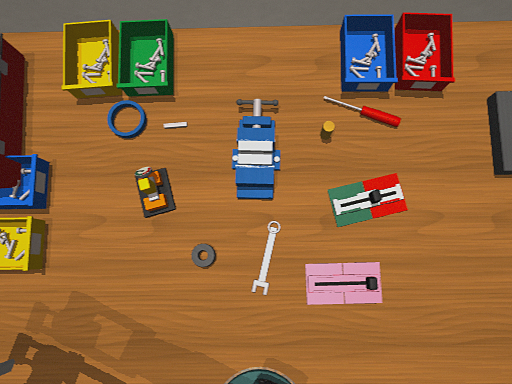

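View pics/side0.png

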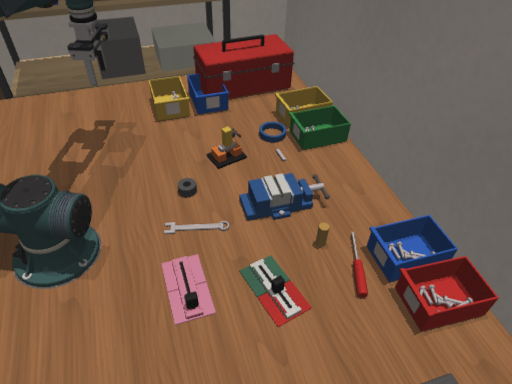

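```bash
python3 - <<'E'
import numpy as np,cv2
from h import w
c=dict(np.load('top0.npz'));s=dict(np.load('side0.npz'))
for n,x,b in[('top',c,(100,110,320,240)),('top',c,(320,230,440,330)),('side',s,(160,90,340,240))]:
    im=cv2.cvtColor(x['pixels'],cv2.COLOR_RGB2BGR)[b[1]:b[3],b[0]:b[2]]
    k=min(800//im.shape[1],600//im.shape[0])
    cv2.imwrite('pics/crop_%s_%d.png'%(n,b[0]),cv2.resize(im,None,fx=k,fy=k,interpolation=cv2.INTER_CUBIC)); print(n,b,k)
print(np.round(c['R'],3))
for u,v,z in [(144,186.4,.092),(151.2,190.1,.04),(254.7,151.8,.07),(374.5,282.9,.054),(150,184.7,.04)]: print(w(c,u,v,z))
for u,v,z in [(224.9,135.3,.092),(225.5,150.1,.04),(279.8,189.6,.07),(276.7,278,.054),(189.7,298.2,.054)]: print(w(s,u,v,z))
E
```

```text
top (100, 110, 320, 240) 3
top (320, 230, 440, 330) 6
side (160, 90, 340, 240) 4
[[-0.008 -0.999 -0.031]
 [-0.987  0.013 -0.162]
 [ 0.163  0.029 -0.986]]
[0.52665356 0.26224204 0.092     ]
[0.52654743 0.25966404 0.04      ]
[0.61059664 0.00597234 0.07      ]
[ 0.30261468 -0.26478025  0.054     ]
[0.53993963 0.26303866 0.04      ]
[0.52171225 0.2499525  0.092     ]
[0.51985349 0.24103085 0.04      ]
[ 0.60941159 -0.01343676  0.07      ]
[ 0.50244064 -0.2780556   0.054     ]
[ 0.29750639 -0.27061709  0.054     ]
```

The tally candidates are the green/red board (top 375,197) and the pink one (top 372,283). The task rules out the pink look-alike, so the green/red board is the tally. I'll confirm this in a crop.

```bash
python3 - <<'E'
import numpy as np,cv2
c=dict(np.load('top0.npz'))
ims=[]
for b in [(125,160,185,220),(320,165,415,235),(225,95,290,205)]:
    im=cv2.cvtColor(c['pixels'],cv2.COLOR_RGB2BGR)[b[1]:b[3],b[0]:b[2]]
    k=400/im.shape[1]; k=min(k,590/im.shape[0],5)
    ims.append(cv2.resize(im,None,fx=k,fy=k,interpolation=cv2.INTER_CUBIC)); print(b,k)
H=600;W=800
o=np.zeros((H,W,3),np.uint8)
o[:ims[0].shape[0],:ims[0].shape[1]]=ims[0]
a=cv2.resize(ims[1],None,fx=.9,fy=.9);y=ims[0].shape[0]
h=min(a.shape[0],H-y);o[y:y+h,:a.shape[1]]=a[:h]
o[:ims[2].shape[0],440:440+ims[2].shape[1]]=ims[2]
cv2.imwrite('pics/crops.png',o)
E
```

```text
(125, 160, 185, 220) 5
(320, 165, 415, 235) 4.2105263157894735
(225, 95, 290, 205) 5
```

View pics/crops.png

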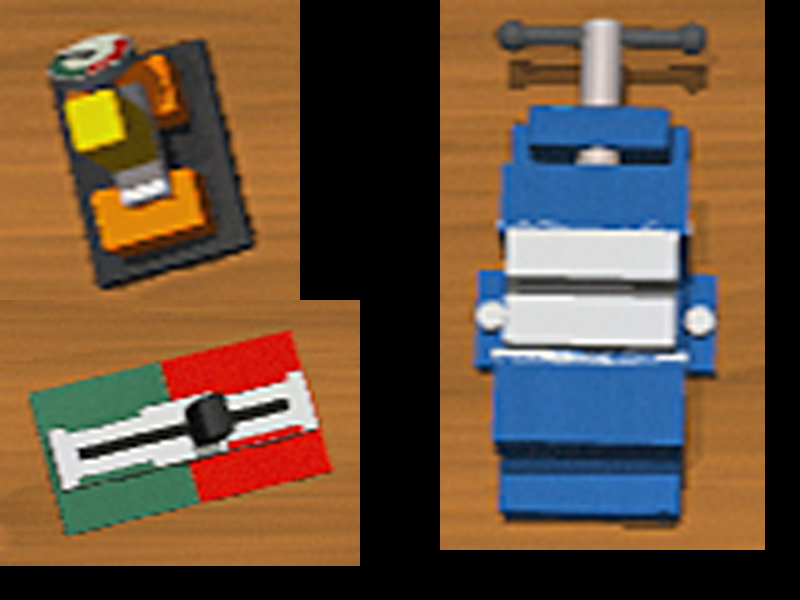

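View pics/crop_side_160.png

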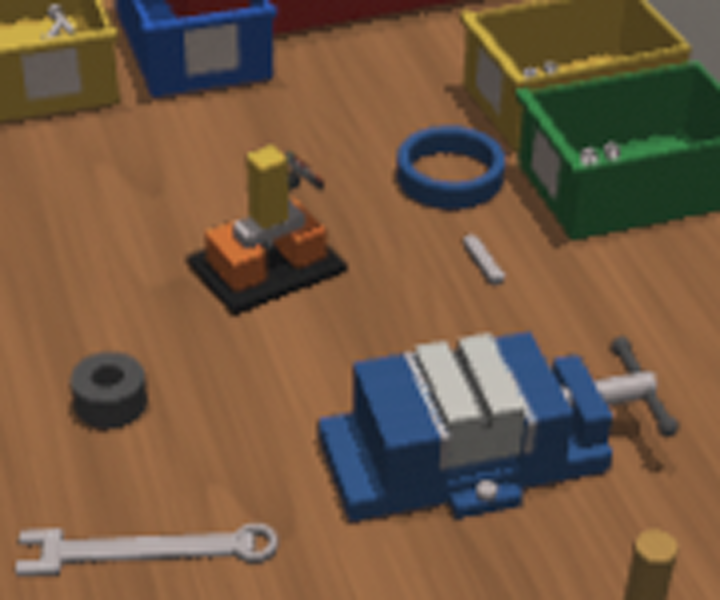

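The crop confirms it: the marker at (375,197) on the green/red board is the tally, with green to the left (+y). The gauge is at about (150,185) with its dial facing +x, and the keyway runs across the image at about (256,152). Next I'll get precise geometry from depth.

```bash
cat > geo.py <<'E'
import numpy as np,cv2
from h import w
def cloud(c):
    K=c['mtx'];R=c['R'];t=c['t'];H,W=c['z_map'].shape
    v,u=np.mgrid[:H,:W]; d=c['z_map']
    P=np.stack([(u-K[0,2])/K[0,0]*d,(v-K[1,2])/K[1,1]*d,d],-1)
    return (P-t)@R
def rect(X,m,name):
    p=X[m][:,:2]
    if len(p)<5: print(name,'few',len(p));return
    (cx,cy),(a,b),an=cv2.minAreaRect((p*1000).astype(np.float32))
    print(name,len(p),'c %.1f %.1f size %.1f %.1f ang %.1f'%(cx,cy,a,b,an),'z',np.round(np.percentile(X[m][:,2],[5,50,95]),4))
E
python3 - <<'E'
from geo import *
for n in ['top','side']:
    c=dict(np.load(n+'0.npz'));X=cloud(c);hsv=cv2.cvtColor(c['pixels'],cv2.COLOR_RGB2HSV).astype(int)
    h,s,v=hsv[...,0],hsv[...,1],hsv[...,2]; ok=c['z_map']>0
    print(n)
    def box(x0,x1,y0,y1,z0,z1): return ok&(X[...,0]>x0)&(X[...,0]<x1)&(X[...,1]>y0)&(X[...,1]<y1)&(X[...,2]>z0)&(X[...,2]<z1)
    g=box(.42,.65,.17,.35,.0,.2)
    rect(X,g&(X[...,2]>.105)&(h>22)&(h<35)&(s>120),'column top')
    rect(X,g&(abs(X[...,2]-.04)<.006)&(h<22)&(h>5)&(s>150),'orange top')
    rect(X,g&(abs(X[...,2]-.052)<.005)&(s<90),'foot top')
    rect(X,g&(X[...,2]<.02)&(v<70)&(X[...,2]>.003),'base')
    V=box(.4,.8,-.1,.12,.05,.1)
    rect(X,V&(s<60)&(v>130)&(X[...,2]>.073),'block top')
    rect(X,V&(h>100)&(h<120)&(s>120)&(abs(X[...,2]-.07)<.006),'jaw top')
    T=box(.4,.6,-.4,-.15,.0,.1)
    rect(X,T&(X[...,2]>.047),'marker top')
    rect(X,T&(abs(X[...,2]-.014)<.005)&(s<60)&(v>150),'track')
    rect(X,box(.2,.8,-.2,.12,.09,.4)&(X[...,0]<.75),'anything high near')
E
```

```text
top
column top 108 c 529.2 256.6 size 26.5 24.9 ang 14.6 z [0.1102 0.1149 0.1175]
orange top 307 c 526.2 257.7 size 88.1 50.5 ang 15.5 z [0.0369 0.0409 0.0441]
foot top 89 c 529.5 255.7 size 56.9 22.4 ang 14.2 z [0.0493 0.0526 0.0564]
base 544 c 526.9 258.3 size 110.3 79.6 ang 14.8 z [0.0074 0.011  0.0144]
block top 662 c 604.2 5.0 size 79.6 62.1 ang 87.3 z [0.0773 0.0804 0.0832]
jaw top 1095 c 602.1 4.9 size 90.2 135.8 ang 88.4 z [0.0678 0.0708 0.0738]
marker top 99 c 504.7 -281.1 size 27.5 19.5 ang 12.2 z [0.0503 0.0539 0.0569]
track 605 c 502.7 -268.5 size 39.0 169.2 ang 13.5 z [0.0112 0.0143 0.0173]
anything high near few 0
side
column top 20 c 526.2 254.5 size 20.1 17.0 ang 16.9 z [0.1124 0.1144 0.1158]
orange top 123 c 525.4 255.5 size 90.3 51.3 ang 13.8 z [0.0356 0.0394 0.0422]
foot top 52 c 528.2 253.1 size 56.3 27.0 ang 16.4 z [0.0477 0.0513 0.054 ]
base 256 c 524.8 253.1 size 110.1 78.2 ang 15.5 z [0.0048 0.0094 0.0133]
block top 326 c 605.8 4.1 size 82.3 57.3 ang 88.6 z [0.0768 0.0794 0.0821]
jaw top 489 c 600.4 0.9 size 90.6 136.6 ang 87.7 z [0.0664 0.0697 0.0724]
marker top 100 c 503.1 -283.5 size 26.9 19.7 ang 15.7 z [0.0481 0.0538 0.0568]
track 469 c 500.4 -271.3 size 38.2 170.4 ang 13.3 z [0.0113 0.0139 0.0165]
anything high near few 0
```

```bash
cat >> h.py <<'E'
from scipy.spatial.transform import Rotation as Ro
def st():
    s=r.state();R=Ro.from_rotvec(s['tcp_rot']).as_matrix()
    print('t',round(s['time_s'],2),'pos',np.round(np.array(s['ee_pos'])*1000,1),'F',np.round(s['contact_force'],2),'M',np.round(s['moment'],2),'open',round(s['opening']*1000,1),'q',np.round(s['qpos'],3))
    print('tooly deg',round(np.degrees(np.arctan2(R[1,1],R[0,1])),2),'toolz',np.round(R[:,2],4));return s
def rotto(deg):
    # rotvec (world) from present to tool down with tool y at deg, nearest of 2
    s=r.state();R0=Ro.from_rotvec(s['tcp_rot'])
    for d in (deg,deg+180):
        a=np.radians(d);y=np.array([np.cos(a),np.sin(a),0]);z=np.array([0,0,-1.]);x=np.cross(y,z)
        print('to',d,np.round((Ro.from_matrix(np.stack([x,y,z],1))*R0.inv()).as_rotvec(),4))
E
python3 -c "
from h import *
st();rotto(104.8)"
```

```text
t 1.05 pos [178.7 520.2 404.7] F [0.44 0.97 0.85] M [-0.03  0.02  0.01] open 93.9 q [ 1.137  0.087  1.371 -0.     1.684 -0.103]
tooly deg 71.04 toolz [ 1.e-04  1.e-04 -1.e+00]
to 104.8 [-1.000e-04  1.000e-04  5.891e-01]
to 284.8 [ 1.0000e-04  1.0000e-04 -2.5524e+00]
```

Gripping with tool y at -75° puts the wrist camera on the dial side, so I'll use that orientation. First a hover above the gauge.

arm_command(delta_pos=[[20,-15,0],[45,-35,0],[80,-60,0],[115,-90,0],[150,-115,0],[185,-140,0],[220,-165,0],[255,-195,0],[290,-220,0],[320,-250,0]], delta_rot=[[0,0,-0.13],[0,0,-0.27],[0,0,-0.41],[0,0,-0.55],[0,0,-0.69],[0,0,-0.83],[0,0,-0.97],[0,0,-1.11],[0,0,-1.25],[0,0,-1.39]], gripper=-1)

```text
time_s: 2.05
ee_pos: [0.5001, 0.269, 0.4046]
tcp_rot: [2.388, 2.042, 0.001]
contact_force: [0.3, 0.7, 0.7]
opening: 0.0942
```

```bash
python3 -c "
from h import *
st();rotto(-75.2)"
```

```text
t 2.05 pos [500.1 269.  404.6] F [0.26 0.7  0.71] M [-0.02  0.1  -0.04] open 94.2 q [0.394 0.127 1.327 0.    1.687 0.549]
tooly deg -8.93 toolz [ 4.e-04  3.e-04 -1.e+00]
to -75.2 [-1.0000e-04  6.0000e-04 -1.1566e+00]
to 104.8 [-6.000e-04 -1.000e-04  1.985e+00]
```

arm_command(delta_pos=[[14,-6,0],[28,-13,0],[28,-13,0],[28,-13,0],[28,-13,0],[28,-13,-10],[28,-13,-20],[28,-13,-20],[28,-13,-20],[28,-13,-20]], delta_rot=[[0,0,-0.14],[0,0,-0.28],[0,0,-0.42],[0,0,-0.56],[0,0,-0.7],[0,0,-0.84],[0,0,-0.98],[0,0,-1.12],[0,0,-1.157],[0,0,-1.157]])

```text
time_s: 3.05
ee_pos: [0.5281, 0.256, 0.3845]
tcp_rot: [3.115, 0.404, 0.0]
contact_force: [-0.2, -0.3, 0.2]
opening: 0.0942
```

```bash
cat >> geo.py <<'E'
def gauge(c):
    X=cloud(c);hsv=cv2.cvtColor(c['pixels'],cv2.COLOR_RGB2HSV).astype(int)
    h,s,v=hsv[...,0],hsv[...,1],hsv[...,2]; ok=c['z_map']>0
    def box(x0,x1,y0,y1,z0,z1): return ok&(X[...,0]>x0)&(X[...,0]<x1)&(X[...,1]>y0)&(X[...,1]<y1)&(X[...,2]>z0)&(X[...,2]<z1)
    g=box(.42,.65,.17,.35,.0,.2)
    rect(X,g&(X[...,2]>.108)&(X[...,2]<.119)&(h>22)&(h<35)&(s>120),'column top')
    rect(X,g&(abs(X[...,2]-.04)<.004)&(h<22)&(h>5)&(s>150),'orange top')
    rect(X,g&(abs(X[...,2]-.052)<.003)&(s<90),'foot top')
E
python3 - <<'E'
from h import *
import geo
st();rotto(-75.2)
c=snap('wrist','w1.png');c0=-np.array(c['R']).T@c['t'];print(c0,np.round(c['R'],3))
geo.gauge(c)
E
```

```text
t 3.05 pos [528.1 256.  384.5] F [-0.23 -0.31  0.21] M [-0.01  0.14  0.04] open 94.2 q [ 0.355  0.174  1.314 -0.     1.654  1.667]
tooly deg -75.21 toolz [ 2.e-04 -3.e-04 -1.e+00]
to -75.2 [0.0003 0.0002 0.0002]
to 104.8 [ 3.0000e-04 -4.0000e-04 -3.1414e+00]
[0.59648548 0.27494638 0.36363613] [[ 0.255 -0.967  0.001]
 [-0.939 -0.247  0.241]
 [-0.233 -0.063 -0.971]]
column top 482 c 534.8 257.3 size 15.0 22.3 ang 15.3 z [0.1116 0.113  0.1142]
orange top 905 c 527.9 258.0 size 87.5 50.0 ang 14.8 z [0.0376 0.0391 0.0403]
foot top few 0
```

View pics/w1.png

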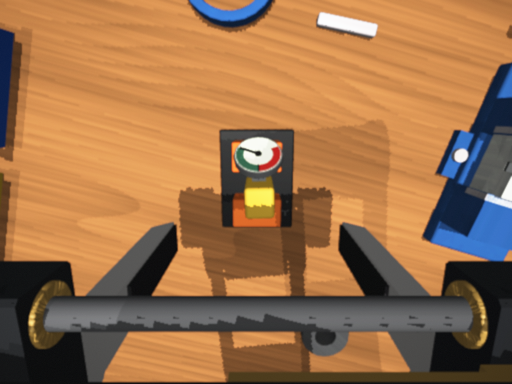

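arm_command(delta_pos=[[1,0,-20],[1,0,-50],[1,0,-80],[1,0,-100],[1,0,-112],[1,0,-112.5]], delta_rot=[[0,0,0],[0,0,0],[0,0,0],[0,0,0],[0,0,0],[0,0,0]])

```text
time_s: 3.7
ee_pos: [0.5287, 0.2558, 0.2701]
tcp_rot: [3.114, 0.406, -0.005]
contact_force: [-0.0, -0.7, 0.5]
opening: 0.0941
```

arm_command(delta_pos=[[0,0,0],[0,0,0],[0,0,0],[0,0,0],[0,0,0],[0,0,0],[0,0,0],[0,0,0],[0,0,0],[0,0,0]], delta_rot=[[0,0,0],[0,0,0],[0,0,0],[0,0,0],[0,0,0],[0,0,0],[0,0,0],[0,0,0],[0,0,0],[0,0,0]], gripper=1, squeeze=35)

```text
time_s: 4.7
ee_pos: [0.5287, 0.2558, 0.2701]
tcp_rot: [3.114, 0.406, -0.005]
contact_force: [-0.9, 0.2, 0.2]
opening: 0.024
```

```bash
python3 - <<'E'
from h import *
import geo
st()
c=snap('wrist','w2.png')
geo.gauge(c); geo.gauge(snap('top','t2.png'))
E
```

```text
t 4.7 pos [528.7 255.8 270.1] F [-0.9   0.17  0.22] M [-0.07  0.15 -0.04] open 24.0 q [ 3.540e-01  2.330e-01  1.474e+00 -1.000e-03  1.438e+00  1.666e+00]
tooly deg -75.15 toolz [-0.0031 -0.0017 -1.    ]
column top 38 c 533.2 257.1 size 13.2 17.5 ang 17.4 z [0.1124 0.1131 0.1138]
orange top 155 c 566.9 268.6 size 11.4 50.1 ang 20.9 z [0.0363 0.0386 0.0402]
foot top few 0
column top few 0
orange top 199 c 527.2 255.1 size 87.4 44.6 ang 14.7 z [0.0374 0.041  0.0434]
foot top 54 c 509.4 251.1 size 16.7 21.3 ang 17.8 z [0.0498 0.0524 0.054 ]
```

View pics/w2.png

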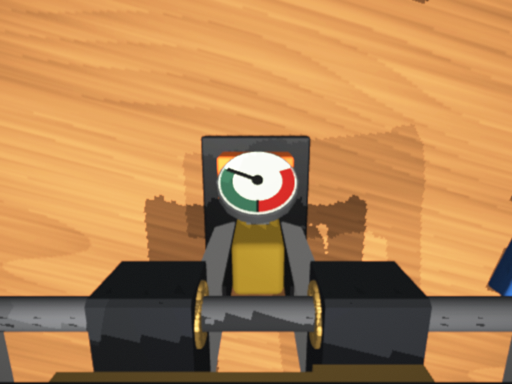

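Gauge gripped: opening is 24.0 mm and the needle sits at its rest position. Next I lift and move to a viewpoint short of the vice.

arm_command(delta_pos=[[0,0,10],[0,0,35],[0,0,70],[0,0,105],[0,0,130],[-4,-25,130],[-8,-65,130],[-12,-105,130],[-16,-145,130],[-20,-185,130]], delta_rot=[[0,0,0],[0,0,0],[0,0,0],[0,0,0],[0,0,0],[0,0,-0.05],[0,0,-0.1],[0,0,-0.15],[0,0,-0.2],[0,0,-0.25]])

```text
time_s: 5.8
ee_pos: [0.5081, 0.0694, 0.4003]
tcp_rot: [3.141, 0.012, -0.006]
contact_force: [0.2, 0.4, -2.8]
opening: 0.024
```

arm_command(delta_pos=[[-4,-40,0],[-4,-60,0],[-4,-66,0],[-4,-66,0],[-4,-66,0]], delta_rot=[[0,0,-0.03],[0,0,-0.045],[0,0,-0.047],[0,0,-0.047],[0,0,-0.047]])

```text
time_s: 6.3
ee_pos: [0.5041, 0.0043, 0.4003]
tcp_rot: [-3.141, 0.06, 0.006]
contact_force: [0.8, 0.6, -2.0]
opening: 0.0237
```

```bash
python3 - <<'E'
from h import *
from geo import *
st();rotto(-92.2)
c=snap('wrist','w3.png');np.savez('w3.npz',**c)
X=cloud(c);hsv=cv2.cvtColor(c['pixels'],cv2.COLOR_RGB2HSV).astype(int)
h,s,v=hsv[...,0],hsv[...,1],hsv[...,2]; ok=c['z_map']>0
V=ok&(X[...,0]>.45)&(X[...,0]<.8)&(abs(X[...,1])<.1)&(X[...,2]>.05)&(X[...,2]<.1)
rect(X,V&(s<70)&(X[...,2]>.074),'block')
rect(X,V&(s>120)&(h>95)&(h<125)&(abs(X[...,2]-.07)<.004),'jaws')
print(np.histogram(X[V&(s<70)][:,2],bins=np.arange(.05,.1,.002)))
E
```

```text
t 6.3 pos [504.1   4.3 400.3] F [ 0.75  0.57 -1.99] M [0.01 0.2  0.05] open 23.7 q [-0.104 -0.013  1.483 -0.     1.676  1.505]
tooly deg -92.18 toolz [-3.9e-03  3.0e-04 -1.0e+00]
to -92.2 [-0.0003 -0.0039 -0.0003]
to 87.8 [ 6.1000e-03 -4.0000e-04  3.1412e+00]
block 5374 c 608.2 4.1 size 80.1 55.7 ang 87.7 z [0.0776 0.0788 0.08  ]
jaws 7161 c 601.7 4.3 size 88.9 132.2 ang 87.8 z [0.068  0.0692 0.0705]
(array([   1,    1,    2,    2,    0,    3,    1,    2,  126, 1625,  263,
         64,   24,  767, 4340,  243,    0,    0,    0,    0,    0,    0,
          0,    0]), array([0.05 , 0.052, 0.054, 0.056, 0.058, 0.06 , 0.062, 0.064, 0.066,
       0.068, 0.07 , 0.072, 0.074, 0.076, 0.078, 0.08 , 0.082, 0.084,
       0.086, 0.088, 0.09 , 0.092, 0.094, 0.096, 0.098]))
```

View pics/w3.png

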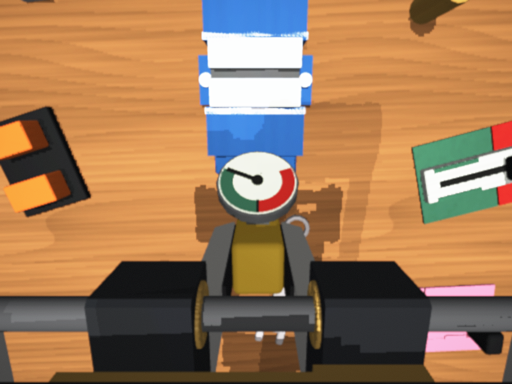

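```bash
python3 - <<'E'
from h import *
from geo import *
c=dict(np.load('w3.npz'));X=cloud(c);g=cv2.cvtColor(c['pixels'],cv2.COLOR_RGB2GRAY)
for u in range(215,305,12):
    col=g[60:95,u]; 
    # groove edges: print along col the x and z
    print(u,[(int(g[v,u]),round(w(c,u,v)[0]*1000,1),round(w(c,u,v)[2]*1000,1)) for v in range(66,86)] if u in(227,275) else '')
    rows=[v for v in range(62,92) if g[v,u]<200]
    print(' dark rows',rows,'x at ztop', [np.round(w(c,u,v,.0793)[:2]*1000,1) for v in (rows[0]-.5,rows[-1]+.5)] if rows else '')
E
```

```text
215 
 dark rows [68, 69, 70, 71, 72, 73, 74, 75, 76, 77] x at ztop [array([613.6,  37.8]), array([605.5,  38.4])]
227 [(255, np.float64(614.4), np.float64(79.2)), (234, np.float64(613.5), np.float64(80.3)), (126, np.float64(613.6), np.float64(72.9)), (66, np.float64(613.1), np.float64(70.2)), (74, np.float64(612.5), np.float64(68.8)), (102, np.float64(611.8), np.float64(67.8)), (133, np.float64(610.8), np.float64(68.4)), (139, np.float64(609.9), np.float64(69.7)), (139, np.float64(609.1), np.float64(69.2)), (138, np.float64(608.2), np.float64(69.9)), (140, np.float64(607.6), np.float64(67.4)), (177, np.float64(606.6), np.float64(68.6)), (241, np.float64(605.7), np.float64(69.6)), (255, np.float64(604.0), np.float64(78.4)), (254, np.float64(603.1), np.float64(78.6)), (254, np.float64(602.4), np.float64(77.6)), (254, np.float64(601.4), np.float64(79.6)), (254, np.float64(600.7), np.float64(78.4)), (254, np.float64(599.9), np.float64(77.4)), (254, np.float64(599.0), np.float64(78.8))]
 dark rows [68, 69, 70, 71, 72, 73, 74, 75, 76, 77] x at ztop [array([613.2,  27.5]), array([605.1,  28
[... 864 characters left out ...]
float64(68.1)), (241, np.float64(604.0), np.float64(69.6)), (255, np.float64(602.4), np.float64(78.2)), (254, np.float64(601.4), np.float64(80.3)), (254, np.float64(600.7), np.float64(78.5)), (254, np.float64(599.9), np.float64(77.8)), (254, np.float64(599.0), np.float64(79.2)), (254, np.float64(598.2), np.float64(79.1)), (254, np.float64(597.3), np.float64(79.9))]
 dark rows [68, 69, 70, 71, 72, 73, 74, 75, 76, 77] x at ztop [array([611.6, -13.7]), array([603.5, -13.5])]
287 
 dark rows [68, 69, 70, 71, 72, 73, 74, 75, 76, 77] x at ztop [array([611.2, -24. ]), array([603.1, -23.9])]
299 
 dark rows [68, 69, 70, 71, 72, 73, 74, 75, 76] x at ztop [array([610.8, -34.3]), array([603.5, -34.3])]
```

Groove middle is at about (608, 4), block top at about 79.5 mm, and depth reads the floor about 10 mm down. I'll move above the groove.

arm_command(delta_pos=[[20,0,0],[50,0,0],[80,0,0],[98,0,-10],[103,0,-30],[103,0,-50],[103,0,-62],[103,0,-65],[103,0,-65],[103,0,-65]], delta_rot=[[0,-0.004,0],[0,-0.004,0],[0,-0.004,0],[0,-0.004,0],[0,-0.004,0],[0,-0.004,0],[0,-0.004,0],[0,-0.004,0],[0,-0.004,0],[0,-0.004,0]])

```text
time_s: 7.35
ee_pos: [0.6073, 0.0048, 0.3367]
tcp_rot: [3.141, -0.058, 0.004]
contact_force: [-0.1, -0.7, -2.1]
opening: 0.0236
```

```bash
python3 - <<'E'
from h import *
st()
a=snap('wrist','w4.png');c=snap('side','s4.png');np.savez('w4.npz',**a);np.savez('s4.npz',**c)
def cr(c,b,k): return cv2.resize(cv2.cvtColor(c['pixels'],cv2.COLOR_RGB2BGR)[b[1]:b[3],b[0]:b[2]],None,fx=k,fy=k,interpolation=cv2.INTER_CUBIC)
A=cr(a,(180,120,340,270),2.5);B=cr(c,(235,130,335,230),4)
o=np.zeros((400,800,3),np.uint8);o[:375,:400]=A;o[:,400:]=B
cv2.imwrite('pics/c4.png',o)
E
```

```text
t 7.35 pos [607.3   4.8 336.7] F [-0.13 -0.67 -2.1 ] M [-0.02  0.11 -0.  ] open 23.6 q [-0.085  0.235  1.337  0.     1.568  1.522]
tooly deg -92.12 toolz [ 2.4e-03 -1.0e-04 -1.0e+00]
```

View pics/c4.png

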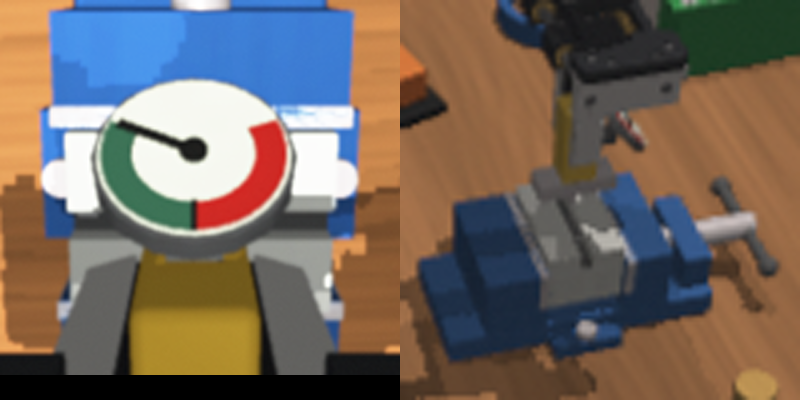

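```bash
python3 - <<'E'
from h import *
from geo import *
c=dict(np.load('s4.npz'));X=cloud(c);hsv=cv2.cvtColor(c['pixels'],cv2.COLOR_RGB2HSV).astype(int)
s=hsv[...,1];ok=(c['z_map']>0)&(X[...,0]>.5)&(X[...,0]<.72)&(abs(X[...,1])<.08)
rect(X,ok&(s<70)&(X[...,2]>.102)&(X[...,2]<.122),'foot')
rect(X,ok&(s<70)&(X[...,2]>.074)&(X[...,2]<.086),'block')
f=ok&(s<70)&(X[...,2]>.102)&(X[...,2]<.122)
P=X[f];print(P.min(0),P.max(0))
im=cv2.cvtColor(c['pixels'],cv2.COLOR_RGB2BGR)
k=8;b=(255,160,305,225)
I=cv2.resize(im[b[1]:b[3],b[0]:b[2]],None,fx=k,fy=k,interpolation=cv2.INTER_NEAREST)
a=np.radians(-2.2);ex=np.array([np.cos(a),np.sin(a),0]);ey=np.array([-ex[1],ex[0],0])
C=np.array([.6058,.0041,0]) # side frame block centre
def dr(pts,col):
    q=[((px(c,p)-b[:2]+.5)*k).astype(int) for p in pts]
    cv2.polylines(I,[np.array(q)],True,col,1)
for z0,hx,hy,col in[(.0795,.028,.040,(0,0,255)),(.1066,.028,.011,(0,255,0)),(.1186,.028,.011,(0,255,255))]:
    dr([C+ex*i*hx+ey*j*hy+[0,0,z0] for i,j in((1,1),(1,-1),(-1,-1),(-1,1))],col)
cv2.imwrite('pics/ov.png',I)
E
```

```text
foot 111 c 606.6 3.1 size 21.1 56.0 ang 88.7 z [0.108  0.1163 0.1199]
block 301 c 605.6 1.3 size 81.1 56.6 ang 87.3 z [0.076  0.0792 0.0818]
[ 0.57848259 -0.00771701  0.10342835] [0.63447777 0.01413289 0.12141105]
```

View pics/ov.png

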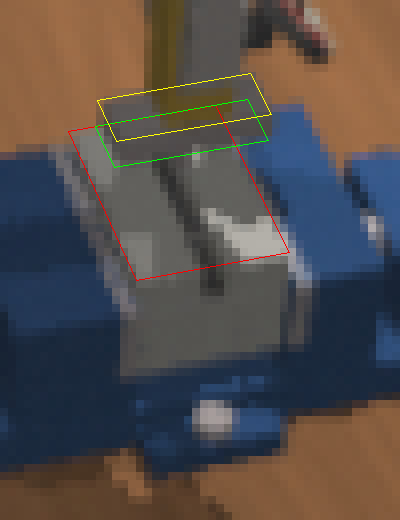

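arm_command(delta_pos=[[-0.5,0,-5],[-0.5,0,-10],[-0.5,0,-14],[-0.5,0,-18],[-0.5,0,-20],[-0.5,0,-21],[-0.5,0,-22],[-0.5,0,-22]], delta_rot=[[0,0.002,0],[0,0.002,0],[0,0.002,0],[0,0.002,0],[0,0.002,0],[0,0.002,0],[0,0.002,0],[0,0.002,0]])

```text
time_s: 8.25
ee_pos: [0.6067, 0.0046, 0.3154]
tcp_rot: [3.141, -0.059, 0.002]
contact_force: [-1.2, -0.5, 0.4]
opening: 0.0238
```

```bash
cat > dial.py <<'E'
from h import *
import sys
f=sys.argv[1]
st()
a=snap('wrist',f+'.png');np.savez(f+'.npz',**a)
I=cv2.resize(cv2.cvtColor(a['pixels'],cv2.COLOR_RGB2BGR)[140:240,200:310],None,fx=5,fy=5,interpolation=cv2.INTER_CUBIC)
cv2.imwrite('pics/'+f+'d.png',I)
E
python3 dial.py w5
```

```text
t 8.25 pos [606.7   4.6 315.4] F [-1.2  -0.5   0.39] M [-0.02  0.57  0.03] open 23.8 q [-0.086  0.245  1.368 -0.     1.528  1.522]
tooly deg -92.14 toolz [ 1.e-03 -2.e-04 -1.e+00]
```

View pics/w5d.png

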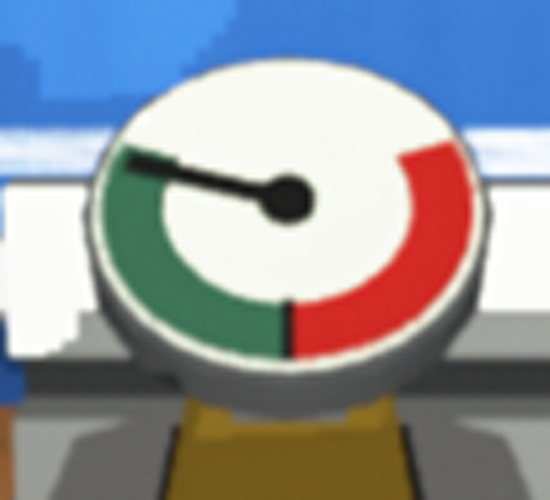

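The probe is on the groove floor: force up about 2.5 N and the needle has just moved. I'll continue gently.

arm_command(delta_pos=[[0,0,-1],[0,0,-2],[0,0,-3],[0,0,-4],[0,0,-4.5],[0,0,-4.5]], delta_rot=[[0,0,0],[0,0,0],[0,0,0],[0,0,0],[0,0,0],[0,0,0]])

```text
time_s: 8.9
ee_pos: [0.6068, 0.0046, 0.311]
tcp_rot: [3.141, -0.059, 0.002]
contact_force: [-0.9, 0.5, 1.6]
opening: 0.0237
```

arm_command(delta_pos=[[0,0,-0.5],[0,0,-1],[0,0,-1]], delta_rot=[[0,0,0],[0,0,0],[0,0,0]])

```text
time_s: 9.2
ee_pos: [0.6068, 0.0046, 0.31]
tcp_rot: [3.141, -0.059, 0.003]
contact_force: [-1.3, 0.3, 1.9]
opening: 0.0237
```

arm_command(delta_pos=[[0,0,-0.3],[0,0,-0.6],[0,0,-0.6]], delta_rot=[[0,0,0],[0,0,0],[0,0,0]])

```text
time_s: 9.5
ee_pos: [0.6068, 0.0046, 0.3098]
tcp_rot: [3.141, -0.059, 0.003]
contact_force: [-1.9, 0.5, 2.3]
opening: 0.0237
```

```bash
python3 dial.py w6
```

```text
t 9.5 pos [606.8   4.6 309.8] F [-1.94  0.47  2.27] M [0.05 0.69 0.02] open 23.7 q [-0.086  0.248  1.375 -0.     1.517  1.522]
tooly deg -92.14 toolz [ 1.9e-03 -3.0e-04 -1.0e+00]
```

View pics/w6d.png

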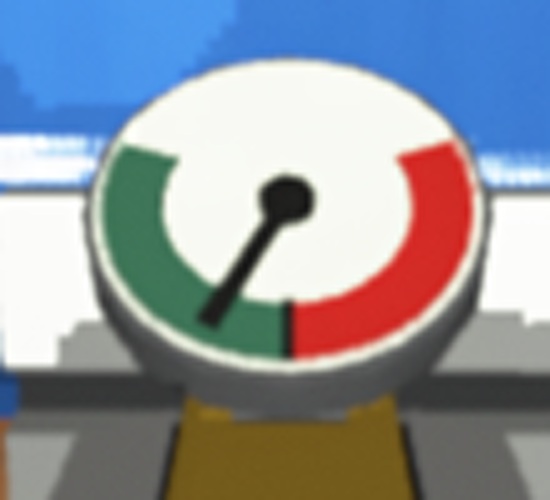

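arm_command(delta_pos=[[0,0,-0.3],[0,0,-0.6],[0,0,-0.6]], delta_rot=[[0,0,0],[0,0,0],[0,0,0]])

```text
time_s: 9.85
ee_pos: [0.6068, 0.0046, 0.3097]
tcp_rot: [3.141, -0.059, 0.003]
contact_force: [-2.5, 0.3, 5.3]
opening: 0.0237
```

arm_command(delta_pos=[[0,0,-0.3],[0,0,-0.6],[0,0,-0.6]], delta_rot=[[0,0,0],[0,0,0],[0,0,0]])

```text
time_s: 10.15
ee_pos: [0.6067, 0.0046, 0.3097]
tcp_rot: [3.141, -0.059, 0.004]
contact_force: [-2.5, -0.5, 5.6]
opening: 0.0238
```

arm_command(delta_pos=[[0,0,-0.6],[0,0,-1.2],[0,0,-1.2],[0,0,-1.2],[0,0,-1.2],[0,0,-1.2],[0,0,-1.2],[0,0,-1.2],[0,0,-1.2],[0,0,-1.2]], delta_rot=[[0,0,0],[0,0,0],[0,0,0],[0,0,0],[0,0,0],[0,0,0],[0,0,0],[0,0,0],[0,0,0],[0,0,0]])

```text
time_s: 11.15
ee_pos: [0.6066, 0.0046, 0.3097]
tcp_rot: [3.141, -0.058, 0.005]
contact_force: [-4.0, -0.8, 7.6]
opening: 0.0235
```

```bash
python3 dial.py w7
```

```text
t 11.15 pos [606.6   4.6 309.7] F [-3.96 -0.8   7.63] M [ 0.08  1.13 -0.01] open 23.5 q [-0.086  0.247  1.377 -0.     1.515  1.522]
tooly deg -92.13 toolz [ 3.1e-03 -5.0e-04 -1.0e+00]
```

View pics/w7d.png

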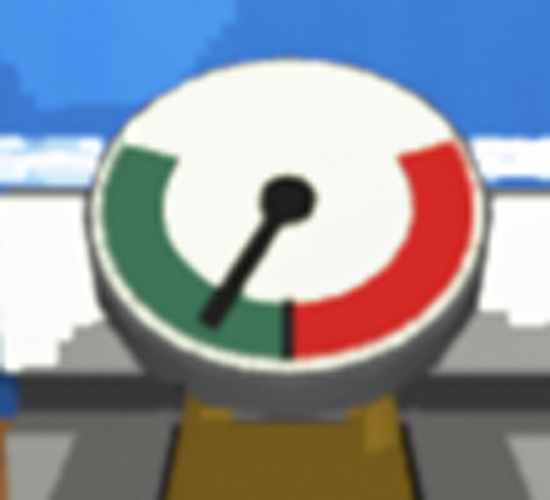

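arm_command(delta_pos=[[0.2,0,-1.3],[0.2,0,-1.5],[0.2,0,-1.5],[0.2,0,-1.5],[0.2,0,-1.5],[0.2,0,-1.5],[0.2,0,-1.5],[0.2,0,-1.5],[0.2,0,-1.5],[0.2,0,-1.5]], delta_rot=[[0,0,0],[0,0,0],[0,0,0],[0,0,0],[0,0,0],[0,0,0],[0,0,0],[0,0,0],[0,0,0],[0,0,0]])

```text
time_s: 12.2
ee_pos: [0.6066, 0.0046, 0.3097]
tcp_rot: [3.14, -0.058, 0.005]
contact_force: [-4.0, -0.4, 8.2]
opening: 0.024
```

```bash
python3 - <<'E'
from h import *
from geo import *
st()
a=snap('wrist','w8.png');c=snap('side','s8.png')
# dial angle using ellipse of white/dial
X=cloud(c);s=cv2.cvtColor(c['pixels'],cv2.COLOR_RGB2HSV)[...,1];ok=(c['z_map']>0)&(X[...,0]>.5)&(X[...,0]<.72)&(abs(X[...,1])<.08)&(s<70)
rect(X,ok&(X[...,2]>.087)&(X[...,2]<.096),'foot top')
rect(X,ok&(X[...,2]>.074)&(X[...,2]<.084),'block')
# map dial: sky plane from depth
d=dict(a);Y=cloud(a);hs=cv2.cvtColor(a['pixels'],cv2.COLOR_RGB2HSV).astype(int)
m=np.zeros(Y.shape[:2],bool);m[145:220,215:300]=True
z=a['z_map'];m&=(z>0)&(Y[...,2]>.09)
k=m&(hs[...,2]<70);print(k.sum())
P=Y[m&(hs[...,2]>200)&(hs[...,1]<60)];print(len(P));cen=np.median(P,0);U,S,Vt=np.linalg.svd(P-P.mean(0),full_matrices=False);n=Vt[2];print('normal',n)
B=cv2.resize(cv2.cvtColor(c['pixels'],cv2.COLOR_RGB2BGR)[140:240,235:335],None,fx=5,fy=5,interpolation=cv2.INTER_CUBIC)
cv2.imwrite('pics/s8c.png',B)
E
```

```text
t 12.2 pos [606.6   4.6 309.7] F [-3.99 -0.4   8.16] M [0.07 1.32 0.01] open 24.0 q [-0.086  0.247  1.377 -0.     1.515  1.522]
tooly deg -92.13 toolz [ 3.4e-03 -7.0e-04 -1.0e+00]
foot top 71 c 606.0 3.5 size 24.4 55.8 ang 86.7 z [0.0881 0.0907 0.0937]
block 220 c 605.9 2.2 size 81.2 57.4 ang 86.8 z [0.0755 0.0793 0.0824]
242
2172
normal [-0.76245175  0.02039027 -0.64672372]
```

View pics/s8c.png

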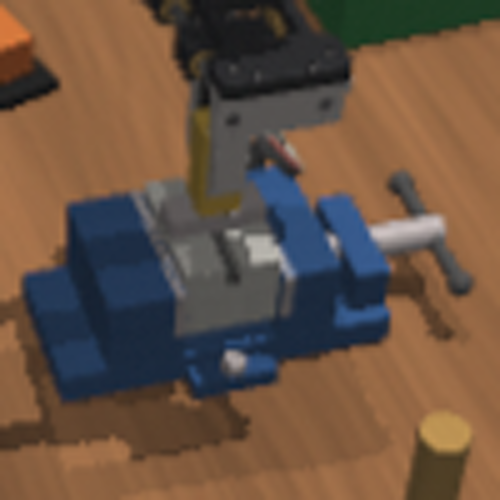

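The foot is flat and centred. It was held for over 2 s at a net 10 N or so. The needle is steady at about 1.52, so the keyway is about 9.9 mm deep, which means the green end. Now I return the gauge.

arm_command(delta_pos=[[0,0,3],[0,0,12],[0,0,30],[0,0,60],[0,0,90],[-8,25,92],[-20,65,92],[-32,105,92],[-45,145,92],[-57,185,92]], delta_rot=[[0,0,0],[0,0,0],[0,0,0],[0,0,0],[0,0,0],[0,0,0.05],[0,0,0.1],[0,0,0.15],[0,0,0.2],[0,0,0.25]])

```text
time_s: 13.3
ee_pos: [0.5492, 0.1911, 0.4007]
tcp_rot: [3.123, 0.336, 0.005]
contact_force: [0.3, 0.4, -3.1]
opening: 0.024
```

```bash
python3 - <<'E'
from h import *
st();rotto(-75.15)
E
```

```text
t 13.3 pos [549.2 191.1 400.7] F [ 0.33  0.4  -3.11] M [0.   0.15 0.02] open 24.0 q [ 0.237  0.157  1.301 -0.     1.681  1.594]
tooly deg -77.71 toolz [ 2.9e-03  2.0e-04 -1.0e+00]
to -75.15 [-0.0003  0.0029  0.0447]
to 104.85 [ 4.4000e-03  5.0000e-04 -3.0969e+00]
```

arm_command(delta_pos=[[-8,30,0],[-17,55,0],[-21,65,0],[-21.2,66,0],[-21.2,66,-30],[-21.2,66,-65],[-21.2,66,-95],[-21.2,66,-107],[-21.2,66,-110],[-21.2,66,-110]], delta_rot=[[0,0.003,0.02],[0,0.003,0.045],[0,0.003,0.045],[0,0.003,0.045],[0,0.003,0.045],[0,0.003,0.045],[0,0.003,0.045],[0,0.003,0.045],[0,0.003,0.045],[0,0.003,0.045]])

```text
time_s: 14.3
ee_pos: [0.5287, 0.2565, 0.2915]
tcp_rot: [-3.115, -0.405, -0.002]
contact_force: [0.6, -0.1, -2.6]
opening: 0.0239
```

```bash
python3 - <<'E'
from h import *
from geo import *
st();rotto(-75.15)
c=snap('side','s9.png');gauge(c)
X=cloud(c);s=cv2.cvtColor(c['pixels'],cv2.COLOR_RGB2HSV)[...,1];ok=(c['z_map']>0)&(X[...,0]>.45)&(X[...,0]<.62)&(abs(X[...,1]-.256)<.08)&(s<70)
rect(X,ok&(X[...,2]>.058)&(X[...,2]<.078),'foot')
B=cv2.resize(cv2.cvtColor(c['pixels'],cv2.COLOR_RGB2BGR)[90:180,180:280],None,fx=6,fy=6,interpolation=cv2.INTER_CUBIC)
cv2.imwrite('pics/s9c.png',B)
E
```

```text
t 14.3 pos [528.7 256.5 291.5] F [ 0.61 -0.12 -2.63] M [-0.05  0.19 -0.03] open 23.9 q [0.355 0.217 1.449 0.    1.474 1.668]
tooly deg -75.2 toolz [ 1.1e-03  5.0e-04 -1.0e+00]
to -75.15 [-0.0005  0.0011  0.0009]
to 104.85 [ 1.8000e-03  7.0000e-04 -3.1407e+00]
column top few 0
orange top 162 c 525.0 256.5 size 90.1 53.0 ang 12.4 z [0.0372 0.0395 0.0423]
foot top few 2
foot 72 c 528.8 252.6 size 55.8 25.4 ang 6.9 z [0.0621 0.071  0.0751]
```

View pics/s9c.png

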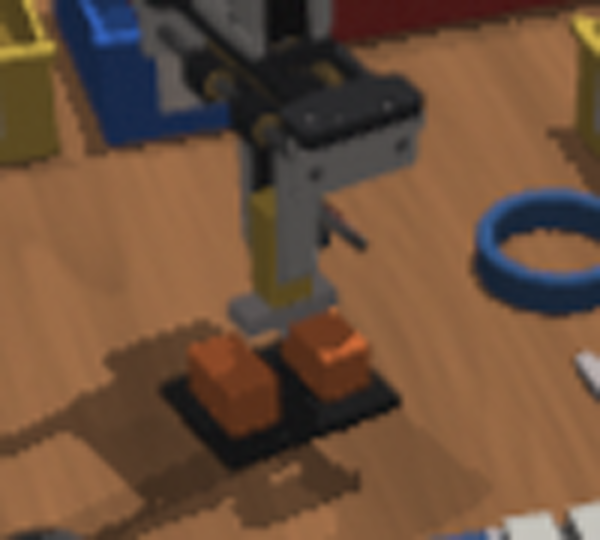

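arm_command(delta_pos=[[-1,1,-5],[-1,1,-10],[-1,1,-15],[-1,1,-18],[-1,1,-20],[-1,1,-21],[-1,1,-21.5],[-1,1,-21.5]], delta_rot=[[0,0,0],[0,0,0],[0,0,0],[0,0,0],[0,0,0],[0,0,0],[0,0,0],[0,0,0]])

```text
time_s: 15.15
ee_pos: [0.5278, 0.2578, 0.2711]
tcp_rot: [-3.115, -0.405, -0.005]
contact_force: [-0.4, -0.2, -2.5]
opening: 0.0237
```

arm_command(delta_pos=[[0,0,-0.5],[0,0,-1],[0,0,-1.5],[0,0,-1.5]], delta_rot=[[0,0,0],[0,0,0],[0,0,0],[0,0,0]])

```text
time_s: 15.55
ee_pos: [0.5279, 0.2578, 0.2702]
tcp_rot: [-3.114, -0.405, -0.006]
contact_force: [-1.3, -0.2, -0.2]
opening: 0.0241
```

Contact: the load has transferred to the stand. Release.

arm_command(delta_pos=[[0,0,0],[0,0,0],[0,0,0],[0,0,0],[0,0,0],[0,0,0],[0,0,0],[0,0,0]], delta_rot=[[0,0,0],[0,0,0],[0,0,0],[0,0,0],[0,0,0],[0,0,0],[0,0,0],[0,0,0]], gripper=-1)

```text
time_s: 16.35
ee_pos: [0.5279, 0.2578, 0.2702]
tcp_rot: [-3.114, -0.405, -0.006]
contact_force: [-0.0, 0.3, 1.1]
opening: 0.0848
```

arm_command(delta_pos=[[0,0,10],[0,0,30],[0,0,65],[0,0,100],[0,0,120],[0,0,130],[0,0,130]], delta_rot=[[0,0,0],[0,0,0],[0,0,0],[0,0,0],[0,0,0],[0,0,0],[0,0,0]])

```text
time_s: 17.05
ee_pos: [0.528, 0.2579, 0.4025]
tcp_rot: [-3.113, -0.405, -0.012]
contact_force: [-1.1, -0.1, 0.2]
opening: 0.094
```

```bash
python3 - <<'E'
from h import *
from geo import *
st()
c=snap('side','s10.png');gauge(c);a=snap('wrist','w10.png');gauge(a);gauge(snap('top','t10.png'))
B=cv2.resize(cv2.cvtColor(c['pixels'],cv2.COLOR_RGB2BGR)[100:170,190:260],None,fx=6,fy=6,interpolation=cv2.INTER_CUBIC)
A=cv2.resize(cv2.cvtColor(a['pixels'],cv2.COLOR_RGB2BGR)[120:235,210:310],None,fx=3.65,fy=3.65,interpolation=cv2.INTER_CUBIC)
h=min(A.shape[0],420)
cv2.imwrite('pics/c10.png',np.hstack([B[:h],A[:h]]))
# tally targets, tool y perpendicular to travel? info
rotto(-76.5)
E
```

```text
t 17.05 pos [528.  257.9 402.5] F [-1.07 -0.1   0.17] M [-0.01  0.16 -0.02] open 94.0 q [0.358 0.169 1.284 0.    1.681 1.67 ]
tooly deg -75.18 toolz [ 0.0073  0.0029 -1.    ]
column top few 0
orange top 115 c 526.5 255.3 size 88.4 55.3 ang 12.3 z [0.0367 0.0398 0.0422]
foot top 39 c 527.0 255.2 size 54.2 22.0 ang 10.7 z [0.0494 0.0518 0.0538]
column top 511 c 533.6 260.4 size 17.6 21.2 ang 15.4 z [0.1119 0.1131 0.1142]
orange top 948 c 527.5 257.7 size 87.3 49.6 ang 14.8 z [0.0376 0.0391 0.0404]
foot top few 0
column top 108 c 529.4 259.5 size 26.4 23.8 ang 17.6 z [0.1103 0.1145 0.1174]
orange top 271 c 524.8 257.1 size 83.7 49.7 ang 14.5 z [0.0379 0.0409 0.0434]
foot top 73 c 528.9 259.3 size 55.6 22.2 ang 14.8 z [0.05   0.0524 0.0546]
to -76.5 [-0.0003  0.0006 -0.023 ]
to 103.5 [-9.0000e-04 -5.0000e-04  3.1185e+00]
```

View pics/c10.png

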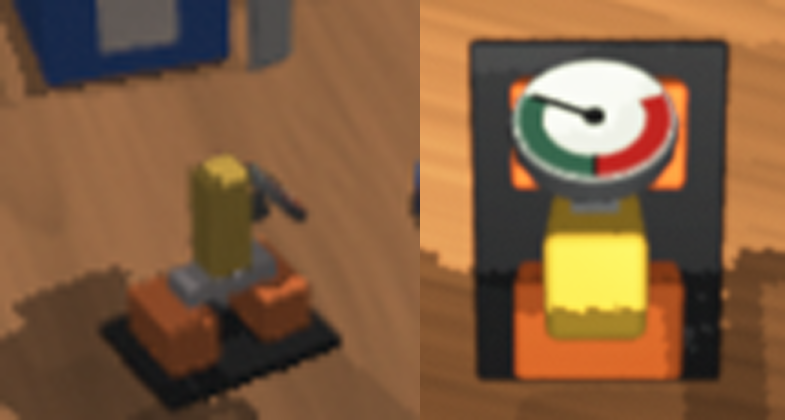

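The gauge stands on its seat with the needle at rest. Next I push the tally marker towards green (+y) with closed fingers, starting from its -y side.

arm_command(delta_pos=[[0,-20,0],[-1,-60,0],[-2,-105,0],[-3,-150,0],[-5,-195,0],[-6,-240,0],[-7,-285,0],[-8,-330,0],[-10,-375,0],[-11,-420,0]], delta_rot=[[0,0,-0.025],[0,0,-0.025],[0,0,-0.025],[0,0,-0.025],[0,0,-0.025],[0,0,-0.025],[0,0,-0.025],[0,0,-0.025],[0,0,-0.025],[0,0,-0.025]], gripper=1)

```text
time_s: 18.2
ee_pos: [0.5161, -0.164, 0.3964]
tcp_rot: [-3.118, -0.366, 0.004]
contact_force: [0.9, -0.5, -0.4]
opening: 0.0174
```

```bash
python3 - <<'E'
from h import *
st();rotto(-76.6)
E
```

```text
t 18.2 pos [ 516.1 -164.   396.4] F [ 0.88 -0.51 -0.38] M [-0.    0.09  0.01] open 17.4 q [-4.130e-01  7.100e-02  1.404e+00  1.000e-03  1.669e+00  9.250e-01]
tooly deg -76.62 toolz [-0.0025  0.0018 -1.    ]
to -76.6 [-0.0018 -0.0025  0.0003]
to 103.4 [-3.9000e-03  2.9000e-03 -3.1413e+00]
```

arm_command(delta_pos=[[-1,-40,0],[-2,-85,0],[-3,-130,0],[-3,-158,0],[-3,-163,0],[-3,-163,-30],[-3,-163,-70],[-3,-163,-90],[-3,-163,-90],[-3,-163,-90]], delta_rot=[[0,0,0],[0,0,0],[0,0,0],[0,0,0],[0,0,0],[0,0,0],[0,0,0],[0,0,0],[0,0,0],[0,0,0]])

```text
time_s: 19.2
ee_pos: [0.5132, -0.3261, 0.3059]
tcp_rot: [-3.117, -0.367, 0.005]
contact_force: [0.7, -0.6, 0.5]
opening: 0.0003
```

```bash
python3 - <<'E'
from h import *
from geo import *
st()
c=snap('side','s11.png');a=snap('wrist','w11.png')
for x in (c,a):
    X=cloud(x);ok=(x['z_map']>0)&(X[...,0]>.45)&(X[...,0]<.58)&(X[...,1]>-.36)&(X[...,1]<-.2)
    v=x['pixels'].max(-1)
    rect(X,ok&(X[...,2]>.049)&(X[...,2]<.058)&(v<90),'marker')
B=cv2.resize(cv2.cvtColor(c['pixels'],cv2.COLOR_RGB2BGR)[200:330,220:340],None,fx=3.2,fy=3.2,interpolation=cv2.INTER_CUBIC)
A=cv2.resize(cv2.cvtColor(a['pixels'],cv2.COLOR_RGB2BGR),(555,416))
cv2.imwrite('pics/c11.png',np.hstack([B[:416],A])[:, :800])
E
```

```text
t 19.2 pos [ 513.2 -326.1  305.9] F [ 0.67 -0.62  0.48] M [-0.05  0.18 -0.04] open 0.3 q [-0.659  0.255  1.375  0.     1.517  0.677]
tooly deg -76.56 toolz [-0.0037  0.0031 -1.    ]
marker 77 c 502.5 -283.7 size 26.2 18.1 ang 13.5 z [0.05   0.0536 0.056 ]
marker 901 c 506.3 -281.5 size 26.9 20.2 ang 12.7 z [0.0506 0.0533 0.0545]
```

View pics/c11.png

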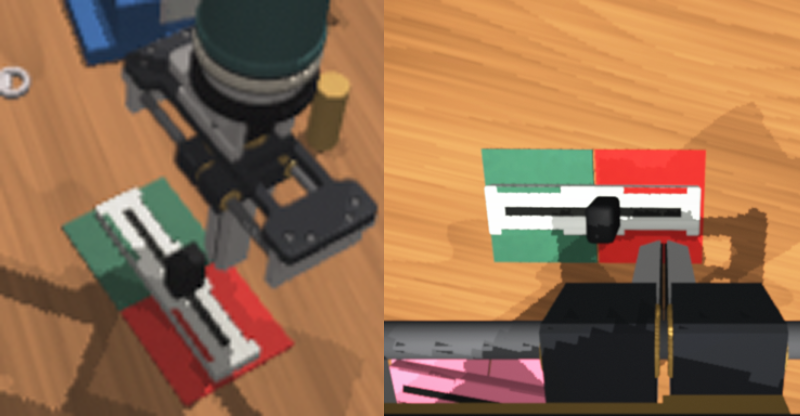

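arm_command(delta_pos=[[0,0,-25],[0,0,-55],[0,0,-72],[0,0,-77],[0,0,-77],[-1.5,6,-77],[-3,12,-77],[-4,17,-77],[-5,21,-77],[-6,25,-77]], delta_rot=[[0,0,0],[0,0,0],[0,0,0],[0,0,0],[0,0,0],[0,0,0],[0,0,0],[0,0,0],[0,0,0],[0,0,0]])

```text
time_s: 20.3
ee_pos: [0.5078, -0.3016, 0.2321]
tcp_rot: [3.118, 0.367, 0.002]
contact_force: [1.3, -1.4, 1.2]
opening: 0.0002
```

arm_command(delta_pos=[[-1,6,0],[-3,13,0],[-5,20,0],[-7,27,0],[-8,34,0],[-10,41,0],[-12,48,0],[-13,54,0],[-14,59,0],[-14,59,0]], delta_rot=[[0,0,0],[0,0,0],[0,0,0],[0,0,0],[0,0,0],[0,0,0],[0,0,0],[0,0,0],[0,0,0],[0,0,0]])

```text
time_s: 21.3
ee_pos: [0.4935, -0.2417, 0.2319]
tcp_rot: [3.119, 0.368, 0.001]
contact_force: [-0.1, -0.3, -0.3]
opening: 0.0
```

```bash
cat > tal.py <<'E'
from h import *
from geo import *
import sys
st()
f=sys.argv[1]
c=snap('side','s%s.png'%f);a=snap('wrist','w%s.png'%f);t=snap('top','t%s.png'%f)
for x in (c,a,t):
    X=cloud(x);ok=(x['z_map']>0)&(X[...,0]>.44)&(X[...,0]<.58)&(X[...,1]>-.36)&(X[...,1]<-.16)
    v=x['pixels'].max(-1)
    rect(X,ok&(X[...,2]>.049)&(X[...,2]<.058)&(v<90),'marker')
    m=ok&(X[...,2]>.049)&(X[...,2]<.058)&(v<90)
    if m.sum()>5:
        p=X[m].mean(0)*1000;print(' tally~',60+(p[:2]-[501.5,-270])@[-.232,.973])
B=cv2.resize(cv2.cvtColor(c['pixels'],cv2.COLOR_RGB2BGR)[200:330,220:340],None,fx=3.2,fy=3.2,interpolation=cv2.INTER_CUBIC)
A=cv2.resize(cv2.cvtColor(a['pixels'],cv2.COLOR_RGB2BGR),(555,416))
cv2.imwrite('pics/c%s.png'%f,np.hstack([B[:416],A])[:, :800])
E
python3 tal.py 12
```

```text
t 21.3 pos [ 493.5 -241.7  231.9] F [-0.12 -0.33 -0.28] M [-0.02  0.15 -0.01] open 0.0 q [-0.559  0.184  1.614 -0.     1.343  0.777]
tooly deg -76.53 toolz [ 5.e-04 -7.e-04 -1.e+00]
marker 37 c 479.1 -232.8 size 39.2 12.2 ang 88.8 z [0.0507 0.0542 0.0572]
 tally~ 105.4591562866717
marker 1449 c 496.0 -224.5 size 21.7 34.8 ang 13.7 z [0.0503 0.0533 0.0545]
 tally~ 111.7659077208161
marker few 0
```

View pics/c12.png

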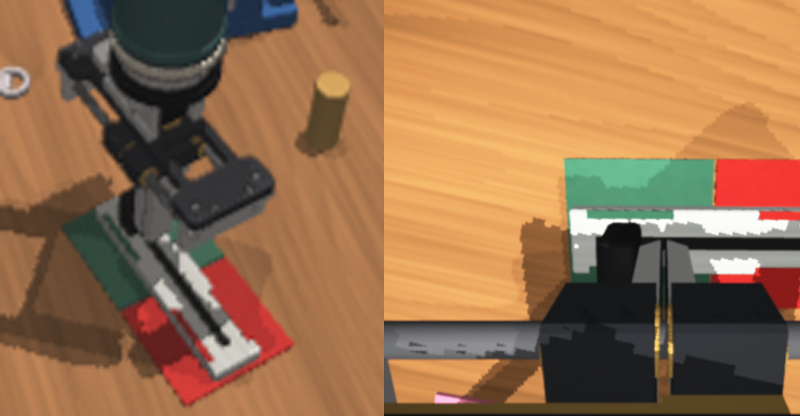

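arm_command(delta_pos=[[-0.5,2,0],[-1,4,0],[-1.4,6,0],[-1.6,7,0],[-1.6,7,0]], delta_rot=[[0,0,0],[0,0,0],[0,0,0],[0,0,0],[0,0,0]])

```text
time_s: 21.95
ee_pos: [0.4919, -0.2351, 0.2315]
tcp_rot: [3.12, 0.368, 0.0]
contact_force: [1.1, -1.8, -0.0]
opening: 0.0003
```

arm_command(delta_pos=[[-0.2,1,0],[-0.4,2,0],[-0.4,2,0]], delta_rot=[[0,0,0],[0,0,0],[0,0,0]])

```text
time_s: 22.25
ee_pos: [0.4916, -0.2339, 0.2316]
tcp_rot: [3.116, 0.367, 0.001]
contact_force: [1.7, -4.8, -1.6]
opening: 0.0007
```

The end stop is felt (5 N). I'll back off and raise to check.

arm_command(delta_pos=[[2,-10,0],[3,-14,0],[3,-14,30],[3,-14,70],[3,-14,110],[-10,-30,140],[-30,-60,150],[-50,-90,150],[-50,-100,150],[-50,-100,150]], delta_rot=[[0,0,0],[0,0,0],[0,0,0],[0,0,0],[0,0,0],[0,0,0],[0,0,0],[0,0,0],[0,0,0],[0,0,0]])

```text
time_s: 23.25
ee_pos: [0.4412, -0.3351, 0.3812]
tcp_rot: [3.118, 0.363, 0.001]
contact_force: [-0.4, 0.5, -1.3]
opening: 0.0001
```

```bash
python3 tal.py 13; python3 - <<'E'
from geo import *
from h import *
t=r.read_camera('top');gauge(t)
A=cv2.imread('pics/t13.png');cv2.imwrite('pics/t13b.png',cv2.resize(A,None,fx=1.5,fy=1.5))
E
```

```text
t 23.25 pos [ 441.2 -335.1  381.2] F [-0.4   0.52 -1.28] M [-0.05  0.14  0.02] open 0.1 q [-7.520e-01  1.010e-01  1.402e+00 -1.000e-03  1.636e+00  5.870e-01]
tooly deg -76.71 toolz [ 9.0e-04 -2.1e-03 -1.0e+00]
marker few 0
marker 632 c 489.7 -212.6 size 27.5 18.5 ang 12.5 z [0.0505 0.0532 0.0546]
 tally~ 117.92937991181594
marker 88 c 488.5 -210.0 size 27.5 19.3 ang 22.2 z [0.0511 0.0547 0.057 ]
 tally~ 121.56260512219765
column top 104 c 529.7 259.3 size 25.2 24.1 ang 15.6 z [0.1119 0.1148 0.1172]
orange top 291 c 526.7 257.9 size 87.9 50.2 ang 15.2 z [0.0375 0.0409 0.0434]
foot top 75 c 528.9 256.3 size 55.7 21.8 ang 3.5 z [0.0503 0.0528 0.0547]
```

View pics/t13b.png

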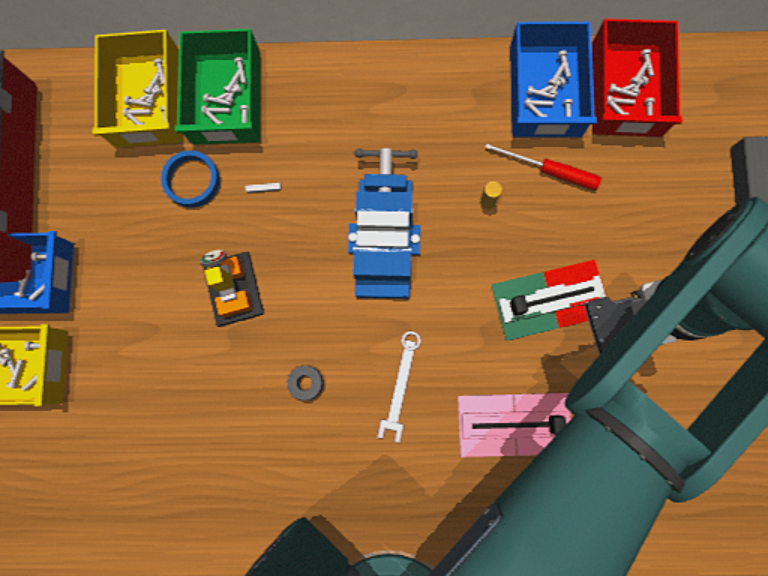

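View pics/c13.png

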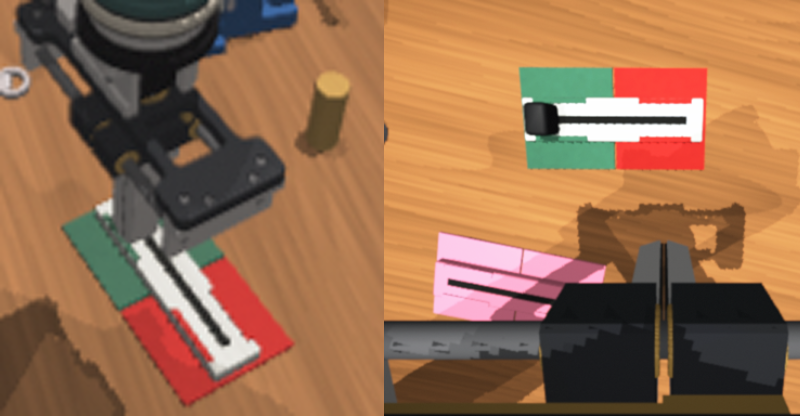

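The marker is at the green end (top view at about 345,203 in native pixels), the gauge is on its stand and the other things are where they were. Handing in.

```bash
python3 -c "
from h import *
st();print(r.close_job())"
```

```text
t 23.45 pos [ 442.2 -333.   381.1] F [ 1.07  0.07 -0.14] M [-0.02  0.12 -0.01] open 0.3 q [-7.480e-01  1.000e-01  1.403e+00 -1.000e-03  1.636e+00  5.870e-01]
tooly deg -76.48 toolz [ 5.e-04 -2.e-03 -1.e+00]
the job is handed in; nothing more can be done
None
```

The keyway is about 9.9 mm deep, so I slid the tally marker to the green end and handed the job in at about 23.5 s; no verdict was reported.

- **Measurement:** I pressed the gauge foot flat across the keyway for more than 2 s with about 10 N in total. The needle held steady at about 1.5 rad. The depth picture of the groove agreed, at about 9.8 mm.
- **Gauge:** It is back upright on its stand, about 3 mm or less from its seat by most readings, with the needle at rest. The top camera's foot-angle fit was noisy: the last one read 3.5° instead of the stand's 15°. The column fit in the same picture read 15.6°, so I take the gauge to be lined up.
- **Tally:** I pushed the marker until I felt the end stop at about 5 N. The cameras put it at about 118 mm (wrist) and 121 mm (top) of 120 mm. The side camera could not see the marker in the last check.
- **Other things:** In the last top picture the loose things and the pink look-alike look unmoved, though I did not measure them. The arm was clear of everything.

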